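# Hold a coil former home on the winder mandrel

### The job

Fit the larger square coil former, terminal pins uppermost, over the square mandrel of the coil winder and press it down against the sprung ejector ring until its lower flange sits firmly on the seat. Finish while holding it pressed there, so that a colleague can slip the keeper pin through the mandrel. It is thin plastic, so do not lean on it heavily, and leave the small former, the wire reel and the keeper pin where they lie.

Things in the scene. Friction and masses are not known exactly. Their poses are not given: they have to be found in the camera images.
- former_c (a point): Centre (half-way up, on the bore axis) of the larger coil former: white plastic, 50 x 50 mm, 36 mm tall, 45 g, standing upright. Two 50 mm square flanges 3 mm thick, one at the foot, one 25-28 mm up, the latter with two 8 mm high terminal rails along x with pins on top. Square 22 mm bore right through. z up the bore; x, y parallel to the sides. Grip across either pair of sides.
- mandrel_top (a point): Centre of the top of the winder's upright square steel mandrel, 157 mm above the bench. 20 x 20 mm; its top 10 mm taper to 11 x 11 mm. z up; x, y parallel to its sides (any quarter turn fits). With the former home, its centre is 26 mm and its foot 44 mm below this point. Within 65 mm of the axis nothing else stands higher than the ejector ring.
- seat_face (a point): Centre of the top face of the seat, 113 mm above the bench: a fixed round steel shoulder 33 mm in diameter at the mandrel's foot, the hard stop for the former's lower flange. Same axes as the mandrel. The rules call this solid spindle_c1.
- ejector (a joint): How far the sprung ejector ring is pushed down, m: 0 free (its top 10 mm above the seat), 0.010 flush with the seat (former home). Aluminium ring around the seat, 36 mm inside, 48 mm outside; its spring pushes up with 4 N free and 9 N flush, and lifts the former off the seat if let go.
- winder: Coil winder: grey case 170 (x) x 240 (y) x 75 mm fixed to the bench; origin under its centre. The mandrel stands 40 mm towards its -y end, on a round faceplate 80 mm wide; the spindle is braked and does not turn under light loads. A wire guide with a roller stands at the corner +x, -y, up to 130 mm above the bench; knob and keys lie at the +y end.
- small_former_c (a point): Centre of the smaller coil former, same shape, 34 mm square, 26 mm tall, bore 13 mm: not to be moved.
- reel_c (a point): Centre of a round reel of copper wire, 52 mm in diameter, 40 mm tall, standing upright: not to be moved.
- keeper_c (a point): The steel keeper pin lying on the bench, a 5 mm rod 55 mm long along x with a 30 mm crossbar at one end, 6 mm tall: not to be moved.
There are look-alikes about, which are no part of the job. Leave any blue look-alike of the part that bears former_c alone.

How it is judged (in metres and radians):
On the way:
1. the former is on the mandrel, upright and with its foot at least 14 mm below the mandrel's top (z of former_c in the frame of mandrel_top below 0.004 m and horizontal distance between former_c and mandrel_top below 0.003 m and angle between former_c's own z axis and vertical below 0.12 rad), for 0.05 s.
At the end, for the whole second after the job is handed in: The former is on the mandrel, upright within 0.06 rad and within 3 mm of its axis, its lower flange pressed on the seat (centre within 1.5 mm above and 2.5 mm below its home height, ejector ring pushed down more than 8.5 mm, 0.5 to 40 N on the seat), still, and held there by the fingers (z of former_c in the frame of seat_face between 0.0155 and 0.0195 m and horizontal distance between former_c and seat_face below 0.003 m and angle between former_c's own z axis and vertical below 0.06 rad and value of joint ejector above 0.0085 m and contact force between former and spindle_c1 between 0.5 and 40 N and contact force between the fingers and former above 1 N and linear speed of former below 0.01 m/s); the arm keeps its last pose, push and grip.
It fails at once if the former is crushed on the seat (over 70 N) (contact force between former and spindle_c1 above 70 N).
It fails at once if the small former is disturbed (moved over 20 mm) (distance of small_former_c from where it was at the start of the episode above 0.02 m).
It fails at once if the wire reel is disturbed (moved over 20 mm) (distance of reel_c from where it was at the start of the episode above 0.02 m).
It fails at once if the keeper pin is disturbed (moved over 20 mm) (distance of keeper_c from where it was at the start of the episode above 0.02 m).
It also fails if it takes over 64 s, if anything falls off the work surface, if the arm or the gripper's body presses on something with over 40 N, if the wrist force passes 120 N, or if a joint passes its speed limit or range.

### The arm

A 6-joint arm with a two-finger parallel gripper is mounted at the origin on the work surface. World frame = base frame: x ahead of the robot, y to its left, z up, the work surface at z = 0. Lengths are in mm, angles in degrees, forces in N, time in s.
With the tool pointing down it reaches from about 250 to 800 mm from the base axis. Payload 3.9 kg.
Tool frame: the origin (TCP) lies midway between the tips of the shut fingers; the grasp point (between the pads) lies 19 mm behind it; z points along the fingers, y is the direction in which the jaws open and shut (so a half turn about z gives the same grasp; the last joint's range is limited). The gripper opens to 85 mm and grips with 20 to 120 N. Pads are 22 mm wide; open, the fingers measure 114 mm over their backs; the gripper's body (76 mm by 85 mm) begins 54 mm behind the grasp point. The pads swing forward as they close: fully open they stand 13 mm farther back than shut.
Start: joints at [75.745, 14.897, -7.913, 67.191, 0, 90], TCP at [129.272, 508.826, 204.104] pointing down, gripper open.
Joint ranges: [-159.42, 159.42], [-47.68, 98.78], [-73.54, 78.23], [-108.79, 121.32], [-90, 84.71], [-180, 180]. Speed limits (degrees/s): [147.25, 147.25, 180, 180, 180, 180].

### API

Orientations are given as a 3x3 rotation matrix whose columns are the frame's x, y, z axes.
In Python, from station import manip gives the robot as it stands. The module is installed in compiled form; this text tells all that it offers.
- The arm moves only by the tool arm_command, never from a script. Its arguments are lists of equal length, an entry for each row: "delta_pos": the shift along the world's x, y, z in m, a list of three; "turn": the turn about the world's z in rad. In form: {"delta_pos": [[x, y, z], ...], "turn": [turn, ...]}. A call has exactly 5 rows; each row is the pose to reach, as a shift and turn from the pose commanded when the call began; what a row does not reach only later rows make up. A row lasts 1/10 s, in which the tool goes at most 50 mm and 8.59 degrees, less where a joint would pass 70% of its speed; a pose out of reach is approached as far as the arm can. A call with a gripper value outside its range is refused whole. "grip" is the closure, from 0 (fully open) to 1 (shut), set as the call begins (left out, the last holds). The fingers move at their own pace and stop on an object; the grip force is fixed at half the most. Time passes only in rows, so rows that repeat a pose let the fingers close, or fill a call up. It gives the time, the measured TCP pose, the force and the opening at its end, in the units of the state.
- manip.sense(): the state, without advancing time (a new reading comes with each control period).
- manip.read_camera(name): name is "scene" or "top"; returns (picture, depth): 400x640x3 uint8, red, green, blue; 400x640 float32, mm along the optical axis (not along the pixel's ray), 0 where there is no reading.
- manip.camera_params(name): a dict with "camera_matrix" (3x3 intrinsics, pixels), "dist_coeffs" ([k1, k2, p1, p2, k3] as OpenCV has them; the pictures are not rectified), "R" (3x3) and "t" (3): a world point X has camera coordinates R X + t. Camera axes: x right, y down, z forward; pixel columns grow to the right and rows downward; lengths in mm; the calibration is good to about 2 mm. A picture is of the moment at which its call begins. camera_params takes no time and is no camera call.
- manip.job_done(): hands the job in, once; it reports no verdict.
The state is a dict: "time_s": time; "joints": joint angles; "joint_velocities": joint speeds; "joint_efforts": joint torques, N m; "position": TCP position; "orientation": TCP orientation; "ft_force": force on the tool from outside, world axes, zero at the start; "moment": the same for the moment, N m; "gripper_width": opening from 0.0 (shut) to 1.0 (fully open).
Only numpy, scipy, OpenCV 4.12 (cv2) and the standard library are available. Lean on these libraries where they do the work, as an engineer would, in place of code of your own. Each camera call takes 0.05 s, during which the arm holds its last target.

## Working session

There is one attempt and no reset: what is moved stays moved. The work goes in short steps, Python scripts to look and compute and a tool call to move; the robot and the scene stay as the last step left them, time stands still between calls to the robot, and variables do not carry over. Pictures are saved under pics/ and viewed, and the job is handed in when it is done.

Besides the shell and the picture viewer there is one more tool, called in YAML: its name, and indented under it one key for each argument. arm_command: Moves the arm, as the interface text tells. Its arguments: {"type":"object","properties":{"delta_pos":{"type":"array"},"turn":{"type":"array"},"grip":{"type":"number"}},"required":["delta_pos","turn"]}

```bash
mkdir -p pics
python3 - <<'E'
from station import manip
import cv2,numpy as np
for n in("scene","top"):
    p,d=manip.read_camera(n); cv2.imwrite(f"pics/{n}0.png",p[:,:,::-1]); np.save(f"pics/{n}0d.npy",d); np.save(f"pics/{n}0.npy",p)
    c=manip.camera_params(n); print(n,{k:np.round(v,3).tolist() for k,v in c.items()})
print(manip.sense())
E
```

```text
scene {'camera_matrix': [[453.312, 0.0, 317.229], [0.0, 453.312, 199.189], [0.0, 0.0, 1.0]], 'dist_coeffs': [-0.022, 0.0, 0.0, 0.0, 0.0], 'R': [[0.618, 0.786, -0.005], [0.672, -0.532, -0.515], [-0.407, 0.315, -0.857]], 't': [-327.426, -339.959, 1443.296]}
top {'camera_matrix': [[506.957, 0.0, 316.869], [0.0, 506.957, 198.324], [0.0, 0.0, 1.0]], 'dist_coeffs': [0.039, 0.0, 0.0, 0.0, 0.0], 'R': [[0.023, -1.0, 0.002], [-0.974, -0.023, -0.226], [0.226, 0.004, -0.974]], 't': [-38.133, 586.476, 905.471]}
{'time_s': 0.1, 'joints': array([ 7.57460924e+01,  1.49326809e+01, -7.97778971e+00,  6.71901922e+01,
        1.88349691e-05,  8.99989703e+01]), 'joint_velocities': array([ 0.02110031, -0.06702522,  0.0673872 ,  0.01669616, -0.07638624,
       -0.10062528]), 'joint_efforts': array([ 8.40152861e-04, -4.06508660e+01,  2.54527330e+01,  1.00986086e-02,
        9.99761255e-05, -5.33431304e-06]), 'position': array([129.10390129, 508.20301338, 203.34547788]), 'orientation': array([[-9.69218544e-01,  2.46201596e-01, -4.32900535e-04],
       [ 2.46201976e-01,  9.69217049e-01, -1.70272768e-03],
       [ 3.60306943e-07, -1.75689621e-03, -9.99998457e-01]]), 'ft_force': array([-0.11356032, -0.21326949, -0.44636081]), 'moment': array([-0.02648013, -0.02839392, -0.00398336]), 'gripper_width': 0.9950655952183514}
```

View pics/scene0.png

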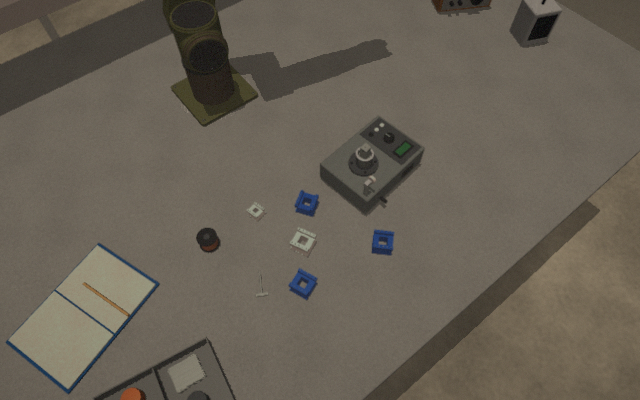

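View pics/top0.png

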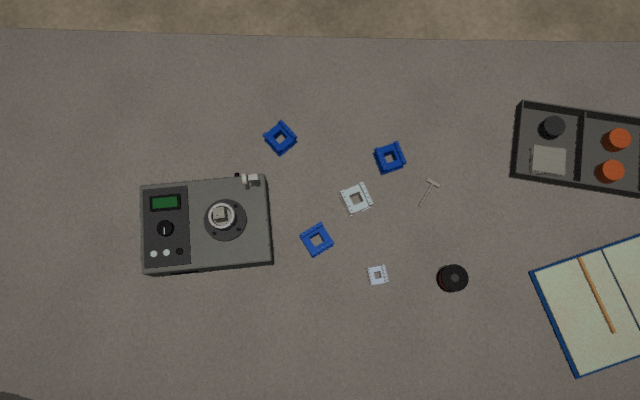

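The top view shows the large white former at about (356,198), the small white one at (377,275), blue look-alikes at (280,138), (390,157) and (317,239), and the mandrel at about (221,213). The keeper pin is at (429,192) and the reel at (452,278).

Run:
```python
import cv2,numpy as np
t=cv2.imread("pics/top0.png"); s=cv2.imread("pics/scene0.png")
f=lambda im,x,y,w:cv2.resize(im[y-w:y+w,x-w:x+w],(390,390),interpolation=cv2.INTER_CUBIC)
o=np.vstack([np.hstack([f(t,356,198,26),f(t,224,213,30)]),np.hstack([f(s,303,240,26),f(s,364,157,30)])])
cv2.imwrite("pics/z0.png",cv2.resize(np.clip(o*1.4,0,255).astype('uint8'),(600,600)))
d=np.load("pics/top0d.npy"); 
np.set_printoptions(linewidth=250)
print(d[180:218:2,336:378:2].astype(int)); print(d[194:236:2,200:250:2].astype(int))
```

```text
[[1052 1050 1051 1050 1050 1049 1053 1053 1052 1049 1052 1053 1053 1056 1051 1049 1050 1054 1054 1051 1053]
 [1049 1049 1051 1051 1049 1048 1051 1051 1051 1049 1048 1050 1013 1014 1050 1050 1050 1048 1053 1049 1053]
 [1050 1049 1051 1048 1050 1047 1049 1051 1049 1048 1048 1020 1010 1013 1048 1049 1046 1047 1048    0 1053]
 [1047 1048 1045 1050 1050 1050 1050 1048 1046 1017 1022 1019 1010 1014 1010 1049 1048 1049 1049 1052 1046]
 [1050 1044 1049 1047 1051 1049 1020 1019 1018 1020 1016 1017 1019 1009 1012 1045 1047 1045 1049 1046 1050]
 [1045 1042 1049 1008 1019    0 1017 1019 1015 1017 1016 1015 1018 1009 1010 1006 1043 1049 1045 1046 1049]
 [1046 1045 1008 1004 1004 1016 1014 1017 1017 1018 1018 1023 1017 1017 1006 1007 1044 1048 1046 1046 1045]
 [1046 1043 1017 1009 1008 1018 1013 1016 1018 1028 1037 1031 1017 1015 1007 1006 1008 1048 1046 1046 1045]
 [1045 1044 1039 1006 1001 1008 1015 1031 1040 1041 1043 1043 1021 1016 1014 1008 1007 1045 1041 1043 1043]
 [1045 1042 1041 1013 1007 1007 1015 1044 1044 1043 1041 1044 1028 1015 1016 1004 1003 1007 1041 1042 1042]
 [1042 1040 1045 104
[... 2416 characters left out ...]
 907 905 939 917 915 914 913 915 915 906 906 909 936 947 947 946 943 948 950 955]
 [955 955 943 945 945 945 907 904 945 911 917 917 913 904 903 907 927 946 946 944 948 946 945 955 954]
 [953 955 953 943 947 941 944 904 904 905 903 905 902 902 908 929 939 947 943 948 942 945 946 953 954]
 [951 952 953 943 945 944 942 943 943 905 903 904 907 922 928 937 940 942 945 943 944 947 949 951 952]
 [949 953 952 942 943 945 940 941 944 943 944 937 938 945 943 942 940 943 942 941 943 941 949 952 952]
 [951 949 952 950 941 940 941 940 942 942 942 940 940 944 944 944 944 940 941 940 941 952 950 950 951]
 [951 947 948 946 948 942 942 941 944 941 941 941 940 940 939 941 941 939 942 939 949 951 949 949 950]]
```

View pics/z0.png

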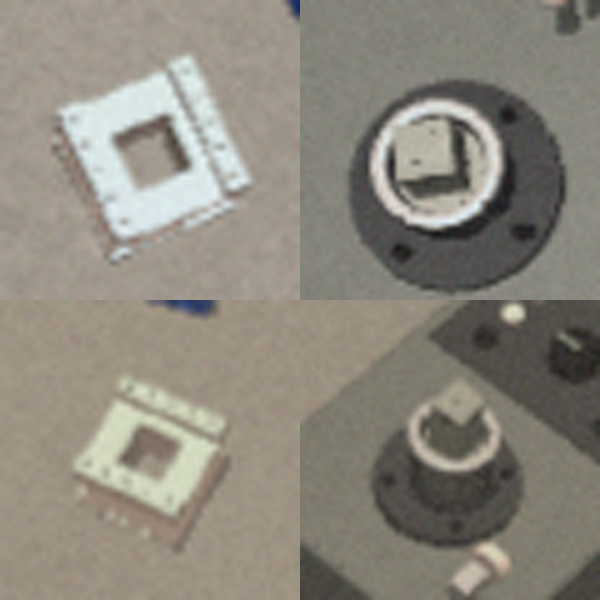

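```bash
cat > h.py <<'E'
import cv2,numpy as np
from station import manip
def ray(n,uv):
    c=manip.camera_params(n);K=np.array(c["camera_matrix"]);D=np.array(c["dist_coeffs"]);R=np.array(c["R"]);t=np.array(c["t"])
    q=cv2.undistortPoints(np.asarray(uv,float).reshape(-1,1,2),K,D).reshape(-1,2)
    d=np.c_[q,np.ones(len(q))]
    return -R.T@t, d@R
def onz(n,uv,z):
    o,d=ray(n,uv); return o+d*((z-o[2])/d[:,2])[:,None]
def cloud(n,dep):
    v,u=np.nonzero(dep>0); o,d=ray(n,np.c_[u,v]); X=np.zeros(dep.shape+(3,)); X[v,u]=o+d*dep[v,u][:,None]; return X
def proj(n,X):
    c=manip.camera_params(n)
    return cv2.projectPoints(np.asarray(X,float).reshape(-1,3),cv2.Rodrigues(np.array(c["R"]))[0],np.array(c["t"],float),np.array(c["camera_matrix"]),np.array(c["dist_coeffs"]))[0].reshape(-1,2)
E
python3 - <<'E'
from h import *
np.set_printoptions(precision=1,suppress=True)
roi={"top":((336,378,176,222),(195,250,190,240)),"scene":((285,325,222,258),(340,385,138,185))}
for n in roi:
    p=np.load(f"pics/{n}0.npy");X=cloud(n,np.load(f"pics/{n}0d.npy"))
    (a,b,c,e),(a2,b2,c2,e2)=roi[n]
    F=X[c:e,a:b].reshape(-1,3)
    bench=F[(F[:,2]<12)&(F[:,2]!=0)]; print(n,"bench z",np.median(bench[:,2]))
    for lo,hi in((21,45),(32,45)):
        G=F[(F[:,2]>lo)&(F[:,2]<hi)]; print(" former",lo,len(G),cv2.minAreaRect(G[:,:2].astype(np.float32)),G.mean(0))
    W=X[c2:e2,a2:b2].reshape(-1,3)
    for lo,hi in((145,165),(118,130),(105,118)):
        G=W[(W[:,2]>lo)&(W[:,2]<hi)]; print(" wind",lo,len(G),cv2.minAreaRect(G[:,:2].astype(np.float32)),np.median(G,0))
    # colour
    hsv=cv2.cvtColor(p,cv2.COLOR_RGB2HSV); 
    m=((hsv[...,2]>150)).astype(np.uint8)
    for nm,(x0,x1,y0,y1),z in(("former",roi[n][0],28),("ring",roi[n][1],123)):
        mm=np.zeros_like(m);mm[y0:y1,x0:x1]=m[y0:y1,x0:x1]
        cs,h=cv2.findContours(mm,cv2.RETR_CCOMP,cv2.CHAIN_APPROX_NONE)
        for k,cc in enumerate(cs):
            if len(cc)<14: continue
            P=onz(n,cc.reshape(-1,2),z)[:,:2].astype(np.float32)
            print("  ",nm,"hole" if h[0][k][3]>=0 else "outer",len(cc),cv2.minAreaRect(P),cv2.fitEllipse(P), hsv[...,2][y0:y1,x0:x1].max())
E
```

```text
top bench z -0.6818698122166325
 former 21 535 ((599.105712890625, -101.43670654296875), (50.62099838256836, 50.48450469970703), 24.710603713989258) [ 598.5 -102.    30.4]
 former 32 212 ((598.7186279296875, -101.52173614501953), (50.11748123168945, 50.276058197021484), 25.213226318359375) [ 597.8 -101.8   35.4]
 wind 145 131 ((538.9230346679688, 146.8968963623047), (20.18010711669922, 20.555496215820312), 11.984770774841309) [538.4 145.8 152.2]
 wind 118 265 ((539.05517578125, 146.8541259765625), (46.190467834472656, 46.54806137084961), 3.8594119548797607) [536.8 144.1 121.9]
 wind 105 98 ((538.3320922851562, 145.93746948242188), (39.595916748046875, 31.92054557800293), 40.87548065185547) [533.8 140.  112.7]
   former outer 83 ((598.4343872070312, -98.6114501953125), (50.05267333984375, 38.31193542480469), 24.840530395507812) ((598.3480834960938, -99.07026672363281), (41.189979553222656, 57.11117935180664), 117.54447937011719) 170
   former hole 43 ((599.2470703125, -102.39778137207031), (26.656877517700195, 28.121002197265625), 24.893648147583008) ((599.4969482421875, -102.54006195
[... 1205 characters left out ...]
2734375, 124.9440689086914), (45.30630874633789, 118.68115234375), 52.52360534667969) [556.6 130.8 122.9]
 wind 105 56 ((569.1502075195312, 125.91773986816406), (40.28218460083008, 107.10069274902344), 55.25251388549805) [549.7 138.1 110.9]
   former outer 37 ((610.3099975585938, -98.48892974853516), (22.498353958129883, 32.666629791259766), 22.79694366455078) ((610.3452758789062, -98.76982116699219), (23.898744583129883, 32.13529586791992), 0.6937603950500488) 161
   former outer 38 ((586.9244995117188, -109.81029510498047), (16.873241424560547, 34.40427780151367), 26.479543685913086) ((587.9901123046875, -108.44715118408203), (22.491796493530273, 32.997623443603516), 29.40814208984375) 161
```

Run:
```python
from h import *
np.set_printoptions(precision=1,suppress=True)
P={};
for n,k in(("top",8),("scene",6)):
    L=[manip.read_camera(n) for _ in range(k)]
    p=np.mean([a[0] for a in L],0); d=np.median([a[1] for a in L],0).astype(np.float32)
    np.save(f"pics/{n}1.npy",p);np.save(f"pics/{n}1d.npy",d);P[n]=p
    X=cloud(n,d)
    R=(slice(176,222),slice(336,378)) if n=="top" else (slice(222,258),slice(285,325))
    F=X[R].reshape(-1,3); G=F[(F[:,2]>21)&(F[:,2]<45)]; print(n,"former",cv2.minAreaRect(G[:,:2].astype(np.float32)))
    R=(slice(190,240),slice(195,250)) if n=="top" else (slice(138,185),slice(340,385))
    F=X[R].reshape(-1,3)
    for lo,hi in((135,165),(145,165),(150,165),(154,165),(118,128)):
        G=F[(F[:,2]>lo)&(F[:,2]<hi)]; print("  mand",lo,len(G),cv2.minAreaRect(G[:,:2].astype(np.float32)),G.max(0),G.min(0))
    R=(slice(165,280),slice(130,280)) if n=="top" else (slice(110,215),slice(310,430))
    F=X[R].reshape(-1,3);G=F[(F[:,2]>68)&(F[:,2]<82)];print("  case",cv2.minAreaRect(G[:,:2].astype(np.float32)))
f=lambda im,x,y,w:cv2.resize(im[y-w:y+w,x-w:x+w],(400,400),interpolation=cv2.INTER_CUBIC)
o=np.hstack([f(P["top"],219,214,15),f(P["scene"],365,152,15)])[:,:,::-1]
cv2.imwrite("pics/z1.png",np.clip(o*1.4,0,255).astype('uint8'))
```

```text
top former ((598.8851318359375, -101.48165893554688), (50.210227966308594, 50.14714050292969), 25.280967712402344)
  mand 135 155 ((539.19775390625, 147.02908325195312), (20.018953323364258, 19.9862117767334), 12.589673042297363) [549.8 157.9 157.8] [528.1 136.1 135.5]
  mand 145 133 ((539.2197265625, 147.1582489013672), (19.91282844543457, 19.92369270324707), 11.50882339477539) [549.2 157.9 157.8] [528.9 136.1 145.1]
  mand 150 92 ((539.1480712890625, 147.17306518554688), (16.91560173034668, 15.924851417541504), 4.412106513977051) [548.1 155.4 157.8] [530.4 138.8 150.1]
  mand 154 56 ((539.5955200195312, 147.41307067871094), (12.95926570892334, 13.534005165100098), 16.77312469482422) [545.7 154.6 157.8] [531.4 140.2 154. ]
  mand 118 267 ((539.115234375, 146.74884033203125), (46.182167053222656, 45.995086669921875), 6.235597610473633) [562.1 170.5 127.9] [515.9 123.4 118.1]
  case ((534.4398193359375, 187.2940673828125), (169.89505004882812, 240.2966766357422), 7.105583667755127)
scene former ((600.6737060546875, -101.88432312011719), (50.64059829711914, 50.82585525512695), 25.73048
[... 198 characters left out ...]
8, 145.66726684570312), (20.355154037475586, 16.80731964111328), 12.2654447555542) [551.7 155.9 158.9] [532.6 136.1 145.4]
  mand 150 43 ((541.1920776367188, 146.5012664794922), (17.220529556274414, 14.734542846679688), 11.379277229309082) [550.4 155.4 158.9] [534.2 137.6 150. ]
  mand 154 28 ((541.7307739257812, 147.2369384765625), (15.28811264038086, 13.158365249633789), 12.552494049072266) [547.8 155.3 158.9] [534.2 139.2 154. ]
  mand 118 168 ((570.5196533203125, 124.59646606445312), (44.74384689331055, 116.10575866699219), 53.1638069152832) [621.1 169.3 128. ] [517.9  84.1 118.2]
  case ((535.8701782226562, 186.85336303710938), (169.8456573486328, 240.94815063476562), 7.216171741485596)
```

View pics/z1.png

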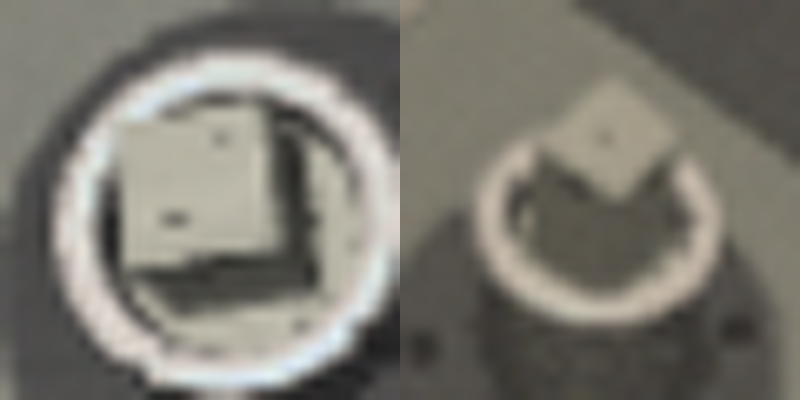

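Run:
```python
from h import *
np.set_printoptions(precision=2,suppress=True)
p=np.load("pics/top1.npy").mean(2)
print(p[202:228,208:236].astype(int))
def fit(pts,z,nm):
    W=onz("top",pts,z)[:,:2].astype(np.float32); vx,vy,x,y=cv2.fitLine(W,cv2.DIST_HUBER,0,.01,.01).ravel(); 
    r=(W-[x,y])@np.array([-vy,vx]); print(nm,np.degrees(np.arctan2(vy,vx)),(x,y),r.std(),len(W))
def edge(a,lo,hi):  # strongest negative gradient, subpixel
    g=np.diff(a)[lo:hi]; k=np.argmin(g)
    if 0<k<len(g)-1:
        den=g[k-1]-2*g[k]+g[k+1]; o=.5*(g[k-1]-g[k+1])/den if den else 0
    else:o=0
    return lo+k+.5+o
fit([(u,edge(p[:,u],214,224)) for u in range(212,224)],147,"bottom")
fit([(edge(p[v],220,229),v) for v in range(207,218)],147,"right")
# case edges, top face z=75
d=np.load("pics/top1d.npy");X=cloud("top",d)
m=((X[...,2]>68)).astype(np.uint8); m[:160]=0;m[285:]=0;m[:,:125]=0;m[:,285:]=0
fit([(u,np.nonzero(m[:,u])[0].max()+.5) for u in range(150,265)],75,"caseBottom")
fit([(np.nonzero(m[v])[0].max()+.5,v) for v in range(200,262)],75,"caseRight")
fit([(np.nonzero(m[v])[0].min()-.5,v) for v in range(192,265)],75,"caseLeft")
```

```text
[[ 92  91  93  94  91  88  75  57  53  61  63  74  76  76  76  74  69  58
   52  52  52  53  53  53  52  52  51  54]
 [ 92  92  92  91  73  58  52  59  72  95 106 134 142 140 139 136 124  96
   75  65  57  55  54  53  52  54  51  49]
 [ 91  93  90  73  55  59  68  99 133 144 151 155 157 155 155 153 151 146
  135 115  92  67  53  53  53  53  41  32]
 [ 92  89  72  56  59  94 132 150 156 158 155 137 130 132 133 130 144 153
  155 151 144  99  62  55  54  47  33  26]
 [ 88  73  56  59  96 134 153 159 142 121  94  72  65  76  93  76  74 112
  138 149 150 121  95  69  55  47  31  22]
 [ 72  56  55  96 134 151 158 137  96  89 103 121 125 125 126  98  51  38
   49  98 139 151 144 107  65  54  39  30]
 [ 58  51  79 135 135 126 123 124 124 123 124 124 121 125 126 110  63  66
   59  49  96 137 150 145  94  57  53  54]
 [ 55  53 132 153 138 126 125 125 125 126 125 125 102 119 126 113  64  39
   64  82  63  96 140 150 124  76  52  54]
 [ 55  86 138 158 128 124 125 126 125 125 125 125 126 126 126 129  72  39
   50 113 112  73 127 152 150  97  54  53]
 [ 69 129 152 151 107 120 125 125 125 126 125 1
[... 1631 characters left out ...]
3 118 103 111 127 130 127 139 148
  158 162 143 109  58  29  26  28  34  50]
 [ 53  54  54  55  54  69  94 145 149 151 150 148 147 148 152 154 159 160
  156 126  72  38  29  33  39  43  53  57]
 [ 55  56  55  56  56  57  44 116 131 147 153 157 157 160 158 155 152 127
   74  39  29  32  30  30  51  55  56  55]]
bottom -82.98454 (np.float32(529.7027), np.float32(146.59097)) 2.000861 12
right 10.683783 (np.float32(540.37024), np.float32(136.83939)) 0.20481966 11
caseBottom -82.93305 (np.float32(449.82016), np.float32(174.38646)) 0.5326693 115
caseRight 7.126542 (np.float32(522.7005), np.float32(64.376305)) 0.6974195 62
caseLeft 6.299556 (np.float32(520.8878), np.float32(303.8622)) 0.72700804 73
```

Run:
```python
from h import *
def fit(n,pts,z,nm):
    W=onz(n,pts,z)[:,:2].astype(np.float32); vx,vy,x,y=cv2.fitLine(W,cv2.DIST_HUBER,0,.01,.01).ravel(); 
    r=(W-[x,y])@np.array([-vy,vx]); print(n,nm,round(float(np.degrees(np.arctan2(vy,vx))),2),(x,y),r.std().round(2),len(W))
def cross(a,s,th,st=1):
    i=s
    while (a[i]>th)==(a[i+st]>th): i+=st
    return i+st*(a[i]-th)/(a[i]-a[i+st])
p=np.load("pics/top1.npy").mean(2)
fit("top",[(u,cross(p[:,u],213,85)) for u in range(214,223)],147,"bottom")
fit("top",[(cross(p[v],220,88),v) for v in range(207,218)],147,"right")
fit("top",[(cross(p[v],214,85,-1),v) for v in range(212,218)],147,"left")
s=np.load("pics/scene1.npy").mean(2)
print(s[140:162,352:380].astype(int))
```

```text
top bottom -79.25 (np.float32(529.8324), np.float32(146.27779)) 1.73 9
top right 10.35 (np.float32(541.25183), np.float32(137.09775)) 0.26 11
top left 9.56 (np.float32(535.4674), np.float32(156.34299)) 0.18 6
[[ 85  84  84  84  85  84  86  85  85  85  85  85  85  86  84  73  58  55
   56  54  55  54  55  56  54  56  56  56]
 [ 85  85  85  84  85  86  85  85  87  85  85  85  84  86  85  86  81  60
   56  54  55  54  55  56  56  54  55  56]
 [ 85  85  84  85  84  85  86  86  85  85  85  85  85  89  89  85  84  80
   67  56  55  54  55  55  55  55  54  54]
 [ 84  86  85  86  84  86  84  86  85  85  86  87  94 103 103  90  85  86
   82  71  59  53  53  55  55  54  56  56]
 [ 84  85  86  85  86  86  86  85  85  85  87  97 108 110 109 106  94  86
   85  85  79  63  56  53  54  55  56  54]
 [ 85  85  84  85  85  85  85  85  85  86  96 108 110 110 109 109 106  95
   87  84  85  80  65  55  55  56  56  56]
 [ 86  85  87  85  85  85  85  89  93  99 108 112 108 105 110 109 108 107
   95  87  86  85  84  73  62  54  54  55]
 [ 85  86  86  85  84  86  95 105 102 110 111 111 105  95 110 109 109 10
[... 983 characters left out ...]
 58  57  57  58  86 127 121  98  76  62  60  59  60  57  57  57  61  83
  110 115 125  98  54  61  78  87  87  88]
 [ 57  57  56  55  68 109 127 124 109  83  68  61  60  59  59  67  83  98
  123 129 114  70  55  57  68  84  86  87]
 [ 57  57  56  53  46  70 109 131 126 117 101  80  69  69  74  96 117 124
  128 118  88  56  56  55  60  74  86  87]
 [ 58  56  56  55  41  42  65 101 124 131 130 121 109 107 113 126 126 124
  105  76  51  54  56  53  54  66  83  87]
 [ 57  56  56  51  41  41  45  59  77 101 122 129 130 129 127 121 103  86
   49  42  45  54  51  46  51  60  75  86]
 [ 52  57  54  46  41  41  46  50  46  54  65  74  72  74  74  67  55  42
   42  39  43  51  37  34  42  61  74  85]]
```

Run:
```python
from h import *
np.set_printoptions(precision=1,suppress=True)
X=cloud("top",np.load("pics/top1d.npy"))
p=np.load("pics/top1.npy").astype(np.uint8)
for nm,(u,v,w) in dict(b1=(280,138,24),b2=(390,157,24),b3=(317,239,24),small=(377,275,16),reel=(452,278,22),keep=(429,192,18)).items():
    F=X[v-w:v+w,u-w:u+w].reshape(-1,3); G=F[F[:,2]>(15 if nm!="keep" else 4)];G=G[(abs(G[:,:2]-np.median(G[:,:2],0))<50).all(1)]
    print(nm,cv2.minAreaRect(G[:,:2].astype(np.float32)),G[:,2].max())
for sgn in(1,-1):
  for a in (25,115): print(a, np.array([599,-101.7])+sgn*57*np.array([np.cos(np.radians(a)),np.sin(np.radians(a))]))
```

```text
b1 ((725.4760131835938, 56.54900360107422), (50.57289505004883, 50.180694580078125), 43.24515914916992) 40.99535606126631
b2 ((687.875244140625, -169.18258666992188), (50.24309158325195, 49.98940658569336), 21.058916091918945) 41.33388042809122
b3 ((514.4909057617188, -24.348953247070312), (50.117488861083984, 49.98403549194336), 33.0482063293457) 40.959550214773
small ((448.91815185546875, -143.9891815185547), (33.8789176940918, 34.001670837402344), 13.4444580078125) 29.656643792802242
reel ((446.0064392089844, -288.9208068847656), (49.922176361083984, 50.68934631347656), 76.9037857055664) 41.70449702811902
keep ((623.1350708007812, -245.74981689453125), (27.438133239746094, 63.32355880737305), 47.34507369995117) 6.519342349921317
25 [650.7 -77.6]
115 [574.9 -50. ]
25 [ 547.3 -125.8]
115 [ 623.1 -153.4]
```

Everything checks out: the former measures 50×50 mm, the case 170×240 mm and the mandrel 20 mm. The former is at about (599.0, −101.6) with yaw 25°, and the mandrel at about (539.2, 147.0) with yaw about 10.5°. I'll grip across the former's y sides, so the jaw heading is 115°. First I'll start the transit and check which way joint 6 turns.

arm_command:
  delta_pos:
    - [0.021, -0.028, 0]
    - [0.042, -0.056, 0]
    - [0.063, -0.084, 0]
    - [0.084, -0.112, 0]
    - [0.105, -0.14, 0]
  turn: [0.08, 0.16, 0.24, 0.32, 0.4]
  grip: 0

```text
time_s: 1.3
position: [234.9, 367.7, 204.2]
orientation: [[-0.988, -0.154, 0.0], [-0.154, 0.988, 0.0], [-0.0, 0.0, -1.0]]
ft_force: [1.2, 0.8, -1.0]
gripper_width: 1.002
```

Run:
```python
from h import *
s=manip.sense();print(s["joints"].round(1),s["position"].round(1),np.degrees(np.arctan2(s["orientation"][1,1],s["orientation"][0,1])),s["gripper_width"])
```

```text
[ 57.4   6.2 -19.   64.8  -0.   48.6] [234.9 367.7 204.2] 98.87583584578101 1.0022984257366057
```

arm_command:
  delta_pos:
    - [0.025, -0.031, 0]
    - [0.05, -0.062, 0]
    - [0.075, -0.093, 0]
    - [0.1, -0.124, 0]
    - [0.125, -0.155, 0]
  turn: [0.03, 0.06, 0.09, 0.12, 0.15]

```text
time_s: 1.8
position: [360.2, 212.5, 204.4]
orientation: [[-0.955, -0.298, 0.001], [-0.298, 0.955, 0.001], [-0.001, 0.0, -1.0]]
ft_force: [1.3, 0.8, -0.5]
gripper_width: 0.997
```

arm_command:
  delta_pos:
    - [0.025, -0.031, 0]
    - [0.05, -0.062, 0]
    - [0.075, -0.093, 0]
    - [0.1, -0.124, 0]
    - [0.125, -0.155, 0]
  turn: [0.027, 0.054, 0.082, 0.109, 0.136]

```text
time_s: 2.3
position: [485.2, 57.3, 204.3]
orientation: [[-0.906, -0.424, 0.001], [-0.424, 0.906, 0.0], [-0.001, 0.0, -1.0]]
ft_force: [1.0, 1.2, 0.0]
gripper_width: 1.001
```

arm_command:
  delta_pos:
    - [0.023, -0.032, 0]
    - [0.046, -0.064, -0.01]
    - [0.069, -0.096, -0.02]
    - [0.092, -0.128, -0.04]
    - [0.1147, -0.1604, -0.06]
  turn: [0, 0, 0, 0, 0]

```text
time_s: 2.8
position: [600.3, -103.1, 143.9]
orientation: [[-0.906, -0.423, 0.001], [-0.423, 0.906, -0.0], [-0.001, -0.001, -1.0]]
ft_force: [-0.6, 0.3, 0.9]
gripper_width: 0.996
```

Run:
```python
from h import *
s=manip.sense();print(s["joints"].round(1),s["position"].round(1),np.degrees(np.arctan2(s["orientation"][1,1],s["orientation"][0,1])),s["gripper_width"])
for n in("scene","top"):
    p,d=manip.read_camera(n); 
    u,v=proj(n,[[599,-101.6,90]])[0].astype(int); w=70
    c=p[max(v-w,0):v+w,u-w:u+w]; cv2.imwrite(f"pics/{n}2.png",cv2.resize(c[:,:,::-1],None,fx=4,fy=4,interpolation=cv2.INTER_CUBIC)); print(u,v)
```

```text
[ -9.8  24.7  -2.3  62.9   0.  -34.8] [ 600.3 -103.1  143.9] 115.03877069964223 0.9964655138983264
301 228
358 190
```

View pics/scene2.png

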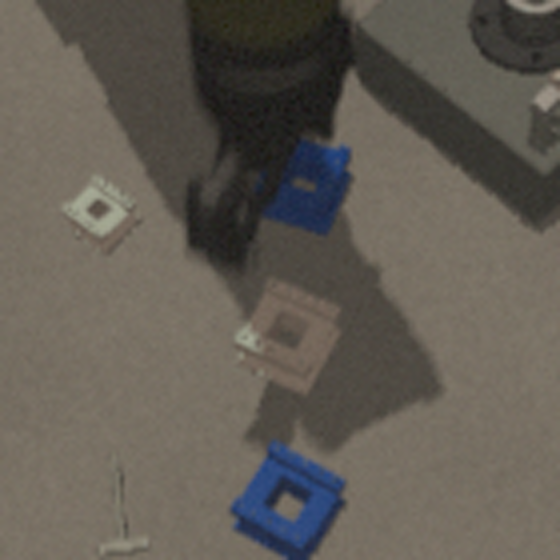

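View pics/top2.png

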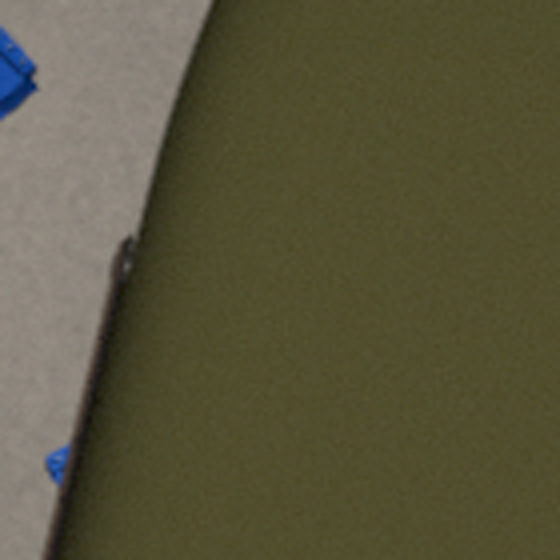

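The scene view shows the gripper above the white former at about (290,330) in the crop, with the blue parts well clear. Going down.

arm_command:
  delta_pos:
    - [0, 0, -0.02]
    - [0, 0, -0.045]
    - [0, 0, -0.07]
    - [0, 0, -0.09]
    - [0, 0, -0.1]
  turn: [0, 0, 0, 0, 0]

```text
time_s: 3.4
position: [597.3, -100.8, 42.5]
orientation: [[-0.906, -0.424, -0.003], [-0.424, 0.906, 0.001], [0.002, 0.002, -1.0]]
ft_force: [0.4, -0.1, -0.7]
gripper_width: 0.999
```

arm_command:
  delta_pos:
    - [0, 0, -0.01]
    - [0, 0, -0.025]
    - [0, 0, -0.034]
    - [0, 0, -0.04]
    - [0, 0, -0.04]
  turn: [0, 0, 0, 0, 0]

```text
time_s: 3.9
position: [598.6, -101.4, 3.7]
orientation: [[-0.906, -0.423, -0.001], [-0.423, 0.906, 0.0], [0.001, 0.001, -1.0]]
ft_force: [0.6, -0.3, 0.0]
gripper_width: 1.001
```

Run:
```python
from h import *
p,d=manip.read_camera("scene"); 
cv2.imwrite("pics/s3.png",cv2.resize(p[190:290,240:370,::-1],None,fx=5,fy=5,interpolation=cv2.INTER_CUBIC))
s=manip.sense();print(s["position"],s["ft_force"])
```

```text
[ 599.04085535 -101.55204341    4.22436351] [ 0.24314769 -0.00979388  0.68645024]
```

View pics/s3.png

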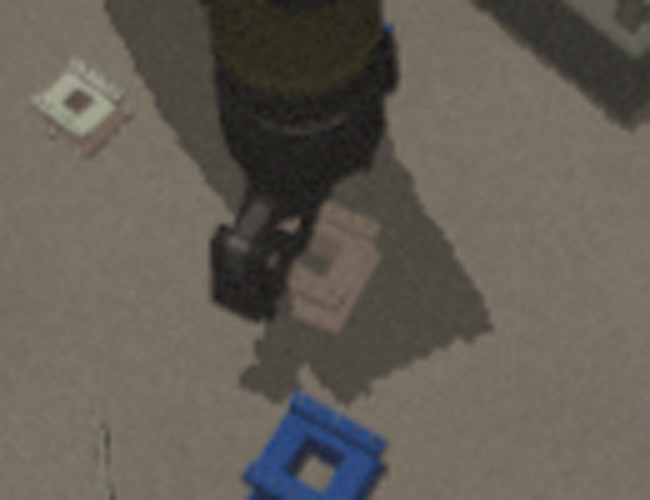

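The former sits between the fingers, at about (325,270) in the crop. Closing.

arm_command:
  delta_pos:
    - [0, 0, 0]
    - [0, 0, 0]
    - [0, 0, 0]
    - [0, 0, 0]
    - [0, 0, 0]
  turn: [0, 0, 0, 0, 0]
  grip: 1

```text
time_s: 4.45
position: [599.7, -101.7, 5.7]
orientation: [[-0.906, -0.423, 0.002], [-0.423, 0.906, -0.0], [-0.002, -0.001, -1.0]]
ft_force: [-2.3, 0.6, 6.4]
gripper_width: 0.526
```

arm_command:
  delta_pos:
    - [0, 0, 0]
    - [0, 0, 0]
    - [0, 0, 0]
    - [0, 0, 0]
    - [0, 0, 0]
  turn: [0, 0, 0, 0, 0]

```text
time_s: 4.95
position: [599.6, -101.7, 5.6]
orientation: [[-0.906, -0.423, 0.002], [-0.423, 0.906, -0.0], [-0.001, -0.001, -1.0]]
ft_force: [-2.1, -0.0, 6.2]
gripper_width: 0.531
```

Run:
```python
from h import *
p,d=manip.read_camera("scene"); 
cv2.imwrite("pics/s4.png",cv2.resize(p[190:290,240:370,::-1],None,fx=5,fy=5,interpolation=cv2.INTER_CUBIC))
s=manip.sense();print(s["position"],s["ft_force"],s["gripper_width"])
```

```text
[ 599.64740467 -101.67332258    5.66883792] [-1.69801463 -0.1644748   6.38710683] 0.5247956597848933
```

View pics/s4.png

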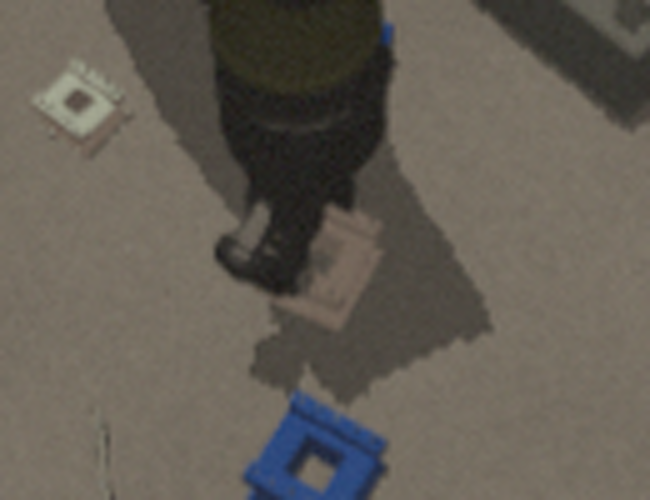

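arm_command:
  delta_pos:
    - [0, 0, 0.005]
    - [0, 0, 0.015]
    - [0, 0, 0.03]
    - [0, 0, 0.05]
    - [0, 0, 0.06]
  turn: [0, 0, 0, 0, 0]

```text
time_s: 5.5
position: [600.2, -101.8, 66.4]
orientation: [[-0.906, -0.423, 0.003], [-0.423, 0.906, -0.001], [-0.002, -0.002, -1.0]]
ft_force: [0.1, -0.4, -0.6]
gripper_width: 0.521
```

arm_command:
  delta_pos:
    - [0, 0, 0.03]
    - [0, 0, 0.06]
    - [0, 0, 0.09]
    - [0, 0, 0.12]
    - [0, 0, 0.13]
  turn: [0, 0, 0, 0, 0]

```text
time_s: 6.0
position: [600.9, -101.9, 197.8]
orientation: [[-0.906, -0.423, 0.006], [-0.423, 0.906, -0.001], [-0.005, -0.003, -1.0]]
ft_force: [0.0, -0.9, -0.1]
gripper_width: 0.524
```

Run:
```python
from h import *
p,d=manip.read_camera("scene"); s=manip.sense();print(s["position"],s["ft_force"],s["gripper_width"])
u,v=proj("scene",[s["position"]])[0].astype(int);print(u,v)
c=p[v-50:v+50,u-65:u+65,::-1]
cv2.imwrite("pics/s5.png",np.clip(cv2.resize(c,None,fx=6,fy=6,interpolation=cv2.INTER_CUBIC)*1.5,0,255))
```

```text
[ 601.0415843 -101.9345091  197.8604275] [0.06639919 0.15681225 0.30773702] 0.5239455453464857
300 206[ WARN:0@4.926] global loadsave.cpp:1063 imwrite_ Unsupported depth image for selected encoder is fallbacked to CV_8U.
```

View pics/s5.png

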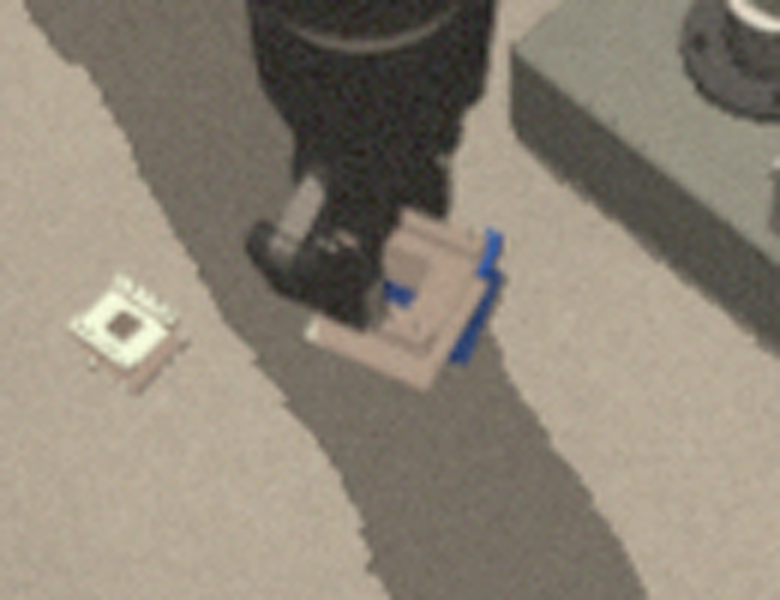

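The former is held and looks level, with its near corner at about (430,388) in the crop. I'll check its height and tilt from depth, then carry it over.

```bash
cat > held.py <<'E'
from h import *
np.set_printoptions(precision=2,suppress=True)
def held(k=5,save=None):
    L=[manip.read_camera("scene") for _ in range(k)]
    p=np.mean([a[0] for a in L],0);d=np.median([a[1] for a in L],0).astype(np.float32)
    s=manip.sense();T=s["position"];X=cloud("scene",d)
    y=s["orientation"][:,1]; x=np.array([y[1],-y[0],0])
    hsv=cv2.cvtColor(p.astype(np.uint8),cv2.COLOR_RGB2HSV)
    r=X-T; a=r@x;b=r@y;c=r[...,2]
    m=(abs(a)<32)&(abs(b)<24)&(c>-12)&(c<38)&(p.mean(2)>60)
    print("TCP",T,"n",m.sum(),"force",s["ft_force"],"w",s["gripper_width"])
    A=np.c_[a[m],b[m],c[m]]
    print("hist c",np.histogram(A[:,2],np.arange(-12,40,3)))
    print("a rng",np.percentile(A[:,0],[1,99]),"b",np.percentile(A[:,1],[1,99]))
    fl=A[(A[:,2]>17)&(A[:,2]<27)]
    co=np.linalg.lstsq(np.c_[fl[:,:2],np.ones(len(fl))],fl[:,2],rcond=None)[0]
    print("flange plane slope a,b,c0",co,len(fl),"a range",fl[:,0].min(),fl[:,0].max())
    if save:
        u,v=proj("scene",[T])[0].astype(int)
        cv2.imwrite(save,cv2.resize(np.clip(p[v-50:v+50,u-60:u+60,::-1]*1.5,0,255).astype(np.uint8),None,fx=6,fy=6,interpolation=cv2.INTER_CUBIC))
    return X,p
if __name__=="__main__":
    import sys; held(5,sys.argv[1])
E
python3 held.py pics/s6.png
```

```text
TCP [ 597.7  -101.36  191.98] n 388 force [-0.33  0.33 -0.78] w 0.5200568618070829
hist c (array([  0,   1,   9, 106,  24,   6,   6,   5,   5,   4,  14,  59,  67,
        12,  50,  17,   3]), array([-12,  -9,  -6,  -3,   0,   3,   6,   9,  12,  15,  18,  21,  24,
        27,  30,  33,  36,  39]))
a rng [-21.21  27.33] b [-23.86  22.91]
flange plane slope a,b,c0 [ 0.05  0.03 22.83] 142 a range -22.13406999495475 27.539898856818557
```

arm_command:
  delta_pos:
    - [-0.006, 0.025, 0]
    - [-0.013, 0.055, 0]
    - [-0.021, 0.088, 0]
    - [-0.029, 0.12, 0]
    - [-0.036, 0.15, 0]
  turn: [-0.03, -0.06, -0.09, -0.12, -0.15]

```text
time_s: 6.8
position: [561.4, 49.6, 192.3]
orientation: [[-0.959, -0.282, -0.003], [-0.282, 0.959, -0.0], [0.003, 0.001, -1.0]]
ft_force: [0.9, -0.4, -0.5]
gripper_width: 0.522
```

arm_command:
  delta_pos:
    - [-0.0075, 0.03, 0]
    - [-0.014, 0.058, 0]
    - [-0.0195, 0.08, 0]
    - [-0.022, 0.093, 0]
    - [-0.0237, 0.0985, 0]
  turn: [-0.03, -0.06, -0.09, -0.1, -0.105]

```text
time_s: 7.3
position: [538.0, 148.0, 192.5]
orientation: [[-0.983, -0.183, -0.003], [-0.183, 0.983, -0.001], [0.003, -0.0, -1.0]]
ft_force: [-0.3, -0.6, -0.3]
gripper_width: 0.519
```

arm_command:
  delta_pos:
    - [0, 0, 0]
    - [0, 0, 0]
    - [0, 0, 0]
    - [0, 0, 0]
    - [0, 0, 0]
  turn: [0, 0, 0, 0, 0]

```text
time_s: 7.8
position: [539.5, 146.4, 194.1]
orientation: [[-0.984, -0.18, 0.0], [-0.18, 0.984, -0.0], [-0.0, -0.0, -1.0]]
ft_force: [-0.4, 0.3, 0.4]
gripper_width: 0.522
```

```bash
python3 held.py pics/s7.png; python3 held.py pics/s7.png|head -1
```

```text
TCP [539.3  146.84 194.15] n 388 force [-0.24  0.3  -0.41] w 0.5220854645702611
hist c (array([ 0,  6, 72, 68, 11,  8,  3,  4,  6,  9, 23, 83, 18, 42, 31,  4,  0]), array([-12,  -9,  -6,  -3,   0,   3,   6,   9,  12,  15,  18,  21,  24,
        27,  30,  33,  36,  39]))
a rng [-23.21  25.69] b [-23.82  23.41]
flange plane slope a,b,c0 [ 0.03  0.01 21.76] 129 a range -25.28792416471158 25.84804269075681
TCP [539.29 146.96 194.13] n 398 force [ 0.16 -0.   -0.94] w 0.5188239127871095
```

View pics/s7.png

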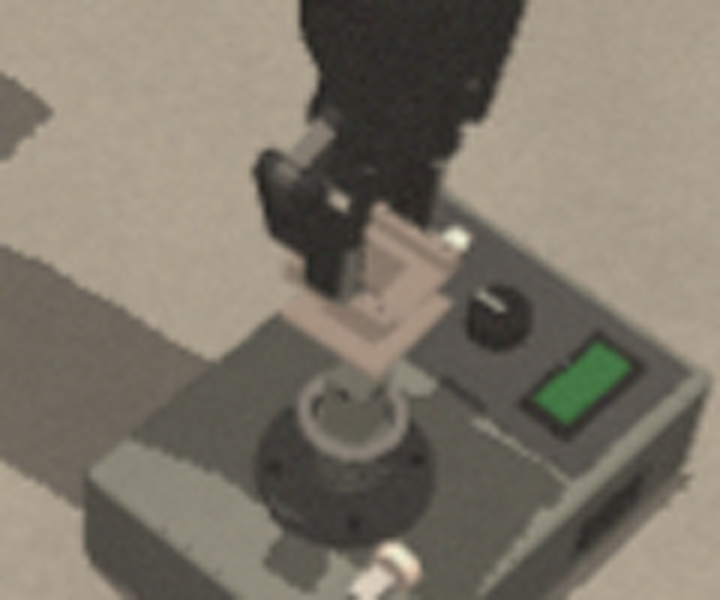

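The former hangs just above the mandrel (mandrel at about (365,385), lower flange corner at (375,375) in the crop) and is nearly level. Lowering in small steps and watching the forces.

arm_command:
  delta_pos:
    - [0, 0, -0.008]
    - [0, 0, -0.016]
    - [0, 0, -0.023]
    - [0, 0, -0.028]
    - [0, 0, -0.028]
  turn: [0, 0, 0, 0, 0]

```text
time_s: 8.8
position: [538.4, 146.7, 164.9]
orientation: [[-0.983, -0.181, -0.002], [-0.181, 0.983, -0.001], [0.002, -0.0, -1.0]]
ft_force: [0.3, 0.2, -0.4]
gripper_width: 0.521
```

arm_command:
  delta_pos:
    - [0, 0, -0.001]
    - [0, 0, -0.0025]
    - [0, 0, -0.004]
    - [0, 0, -0.005]
    - [0, 0, -0.005]
  turn: [0, 0, 0, 0, 0]

```text
time_s: 9.3
position: [539.3, 146.9, 161.1]
orientation: [[-0.983, -0.181, 0.0], [-0.181, 0.983, -0.0], [-0.0, -0.0, -1.0]]
ft_force: [1.4, -0.9, -1.0]
gripper_width: 0.518
```

```bash
python3 held.py pics/s8.png
```

```text
TCP [539.33 146.94 161.22] n 368 force [ 0.18  0.18 -0.71] w 0.5197827171895881
hist c (array([ 0,  4, 78, 62,  6,  5,  4,  5,  5,  5, 21, 84, 19, 42, 23,  4,  1]), array([-12,  -9,  -6,  -3,   0,   3,   6,   9,  12,  15,  18,  21,  24,
        27,  30,  33,  36,  39]))
a rng [-23.48  25.48] b [-23.83  23.04]
flange plane slope a,b,c0 [ 0.02  0.   21.9 ] 127 a range -22.639286672515926 25.80842141220074
```

View pics/s8.png

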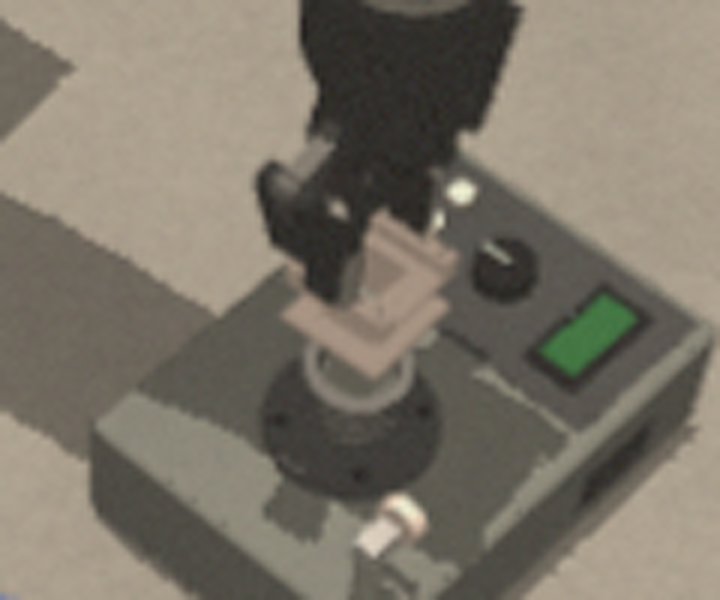

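No contact force yet, and the foot is about 1–2 mm below the mandrel tip. Continuing.

arm_command:
  delta_pos:
    - [0, 0, -0.001]
    - [0, 0, -0.002]
    - [0, 0, -0.0035]
    - [0, 0, -0.005]
    - [0, 0, -0.005]
  turn: [0, 0, 0, 0, 0]

```text
time_s: 10.05
position: [539.1, 146.9, 155.8]
orientation: [[-0.983, -0.181, -0.001], [-0.181, 0.983, -0.0], [0.001, -0.0, -1.0]]
ft_force: [-0.2, -0.9, 0.1]
gripper_width: 0.521
```

arm_command:
  delta_pos:
    - [0, 0, -0.001]
    - [0, 0, -0.002]
    - [0, 0, -0.003]
    - [0, 0, -0.004]
    - [0, 0, -0.004]
  turn: [0, 0, 0, 0, 0]

```text
time_s: 10.55
position: [539.2, 146.9, 151.9]
orientation: [[-0.983, -0.181, -0.0], [-0.181, 0.983, -0.0], [0.0, -0.0, -1.0]]
ft_force: [-0.3, 0.5, 0.1]
gripper_width: 0.516
```

arm_command:
  delta_pos:
    - [0, 0, -0.001]
    - [0, 0, -0.002]
    - [0, 0, -0.003]
    - [0, 0, -0.003]
    - [0, 0, -0.003]
  turn: [0, 0, 0, 0, 0]

```text
time_s: 11.05
position: [539.2, 146.9, 149.1]
orientation: [[-0.983, -0.181, -0.0], [-0.181, 0.983, -0.0], [0.0, -0.0, -1.0]]
ft_force: [0.0, -0.2, 0.1]
gripper_width: 0.52
```

arm_command:
  delta_pos:
    - [0, 0, -0.001]
    - [0, 0, -0.002]
    - [0, 0, -0.003]
    - [0, 0, -0.004]
    - [0, 0, -0.004]
  turn: [0, 0, 0, 0, 0]

```text
time_s: 11.55
position: [539.2, 146.9, 144.9]
orientation: [[-0.983, -0.181, -0.0], [-0.181, 0.983, -0.0], [0.0, -0.0, -1.0]]
ft_force: [-0.5, 0.4, -0.5]
gripper_width: 0.52
```

```bash
python3 held.py pics/s9.png;python3 -c "
from h import *
print(manip.sense()['moment'])"
```

```text
TCP [539.28 146.96 145.14] n 362 force [ 0.73 -0.31 -0.56] w 0.5220222964548066
hist c (array([ 1,  1, 74, 64,  2,  5,  3, 10, 10,  6, 25, 82, 15, 36, 26,  2,  0]), array([-12,  -9,  -6,  -3,   0,   3,   6,   9,  12,  15,  18,  21,  24,
        27,  30,  33,  36,  39]))
a rng [-23.13  25.44] b [-23.86  23.05]
flange plane slope a,b,c0 [-0.   -0.   22.17] 124 a range -24.479660568592177 25.621250032026754
[ 0.00388371 -0.01624306  0.04028356]
```

View pics/s9.png

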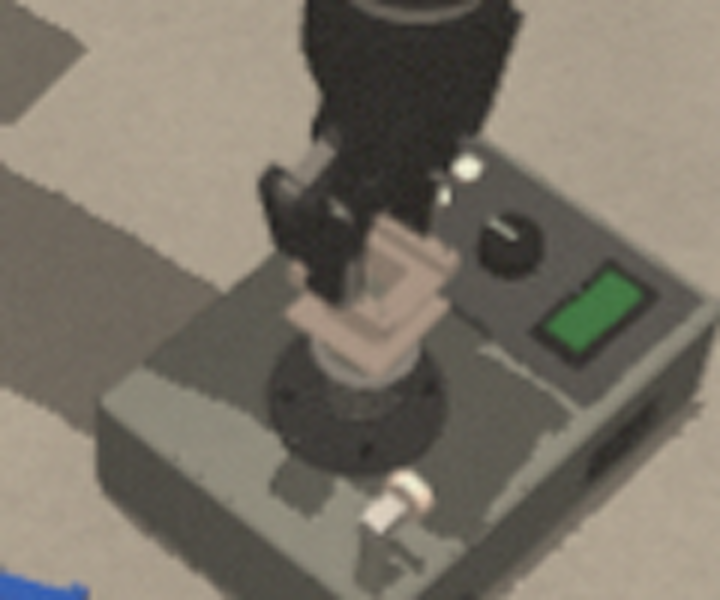

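The foot is at about 139 mm on the full section with no side force and zero tilt. Continuing to just above the ring.

arm_command:
  delta_pos:
    - [0, 0, -0.003]
    - [0, 0, -0.006]
    - [0, 0, -0.009]
    - [0, 0, -0.012]
    - [0, 0, -0.013]
  turn: [0, 0, 0, 0, 0]

```text
time_s: 12.3
position: [539.1, 146.9, 131.6]
orientation: [[-0.983, -0.181, -0.001], [-0.181, 0.983, -0.0], [0.001, -0.0, -1.0]]
ft_force: [-0.1, -0.4, 0.5]
gripper_width: 0.523
```

arm_command:
  delta_pos:
    - [0, 0, -0.001]
    - [0, 0, -0.003]
    - [0, 0, -0.005]
    - [0, 0, -0.007]
    - [0, 0, -0.007]
  turn: [0, 0, 0, 0, 0]

```text
time_s: 12.8
position: [539.4, 147.0, 125.5]
orientation: [[-0.983, -0.181, 0.001], [-0.181, 0.983, 0.0], [-0.001, 0.0, -1.0]]
ft_force: [-1.6, -0.2, 5.1]
gripper_width: 0.524
```

arm_command:
  delta_pos:
    - [0, 0, -0.001]
    - [0, 0, -0.002]
    - [0, 0, -0.003]
    - [0, 0, -0.003]
    - [0, 0, -0.003]
  turn: [0, 0, 0, 0, 0]

```text
time_s: 13.3
position: [539.5, 147.0, 122.8]
orientation: [[-0.983, -0.181, 0.001], [-0.181, 0.983, 0.0], [-0.001, 0.0, -1.0]]
ft_force: [-2.0, -0.7, 5.8]
gripper_width: 0.517
```

Ring contact appeared at the expected height (about 128 mm) with 5–6 N. Now pressing toward the seat at TCP about 118.7 mm.

arm_command:
  delta_pos:
    - [0, 0, -0.001]
    - [0, 0, -0.002]
    - [0, 0, -0.003]
    - [0, 0, -0.003]
    - [0, 0, -0.003]
  turn: [0, 0, 0, 0, 0]

```text
time_s: 13.8
position: [539.5, 147.0, 120.0]
orientation: [[-0.983, -0.181, 0.001], [-0.181, 0.983, 0.0], [-0.001, 0.0, -1.0]]
ft_force: [-2.1, -1.3, 7.9]
gripper_width: 0.52
```

arm_command:
  delta_pos:
    - [0, 0, -0.0005]
    - [0, 0, -0.001]
    - [0, 0, -0.001]
    - [0, 0, -0.001]
    - [0, 0, -0.001]
  turn: [0, 0, 0, 0, 0]

```text
time_s: 14.3
position: [539.5, 147.0, 119.2]
orientation: [[-0.983, -0.181, 0.001], [-0.181, 0.983, 0.0], [-0.001, 0.0, -1.0]]
ft_force: [-1.9, -0.8, 8.4]
gripper_width: 0.522
```

arm_command:
  delta_pos:
    - [0, 0, -0.0005]
    - [0, 0, -0.001]
    - [0, 0, -0.001]
    - [0, 0, -0.001]
    - [0, 0, -0.001]
  turn: [0, 0, 0, 0, 0]

```text
time_s: 14.8
position: [539.6, 147.0, 118.7]
orientation: [[-0.983, -0.181, 0.002], [-0.181, 0.983, 0.0], [-0.002, 0.0, -1.0]]
ft_force: [-3.2, -0.9, 11.3]
gripper_width: 0.52
```

arm_command:
  delta_pos:
    - [0, 0, -0.0005]
    - [0, 0, -0.001]
    - [0, 0, -0.001]
    - [0, 0, -0.001]
    - [0, 0, -0.001]
  turn: [0, 0, 0, 0, 0]

```text
time_s: 15.3
position: [539.6, 147.0, 118.6]
orientation: [[-0.983, -0.181, 0.002], [-0.181, 0.983, 0.001], [-0.002, 0.0, -1.0]]
ft_force: [-5.2, -0.6, 15.9]
gripper_width: 0.518
```

Hard stop at 118.6 mm, as predicted. One more small press, then verify.

arm_command:
  delta_pos:
    - [0, 0, -0.0005]
    - [0, 0, -0.001]
    - [0, 0, -0.001]
    - [0, 0, -0.001]
    - [0, 0, -0.001]
  turn: [0, 0, 0, 0, 0]

```text
time_s: 15.8
position: [539.7, 147.0, 118.5]
orientation: [[-0.983, -0.181, 0.003], [-0.181, 0.983, 0.001], [-0.003, 0.0, -1.0]]
ft_force: [-7.1, -1.2, 21.3]
gripper_width: 0.521
```

arm_command:
  delta_pos:
    - [0, 0, 0]
    - [0, 0, 0]
    - [0, 0, 0]
    - [0, 0, 0]
    - [0, 0, 0]
  turn: [0, 0, 0, 0, 0]

```text
time_s: 16.3
position: [539.7, 147.0, 118.5]
orientation: [[-0.983, -0.181, 0.003], [-0.181, 0.983, 0.001], [-0.003, 0.0, -1.0]]
ft_force: [-6.1, -1.0, 21.3]
gripper_width: 0.523
```

```bash
python3 held.py pics/s10.png; python3 -c "
from h import *
for i in range(4):
  manip.read_camera('scene'); s=manip.sense(); print(s['position'],s['ft_force'],s['moment'])"
```

```text
TCP [539.69 147.03 118.49] n 331 force [-5.37 -0.5  20.46] w 0.5184638622312036
hist c (array([ 1,  2, 52, 71,  3,  0,  0,  0,  0,  0, 14, 75, 16, 36, 38, 15,  8]), array([-12,  -9,  -6,  -3,   0,   3,   6,   9,  12,  15,  18,  21,  24,
        27,  30,  33,  36,  39]))
a rng [-24.53  25.09] b [-23.94  23.43]
flange plane slope a,b,c0 [-0.02  0.01 22.92] 105 a range -23.250470147411384 25.211621465660947
[539.6560107  147.01653811 118.46546502] [-6.66099219 -1.68291916 20.84002077] [-0.406076    1.35467731 -0.01892702]
[539.67419125 147.02794855 118.47429809] [-5.93924791 -1.61660684 20.89624809] [-0.33063628  1.33743541  0.00270643]
[539.69932271 147.0116438  118.49362268] [-7.03114214 -2.00534525 20.92699172] [-0.38703012  1.33900348 -0.00703711]
[539.69095756 147.00665926 118.47608917] [-6.26574486 -1.3121696  21.20412105] [-0.38095673  1.33997678  0.01314104]
```

View pics/s10.png

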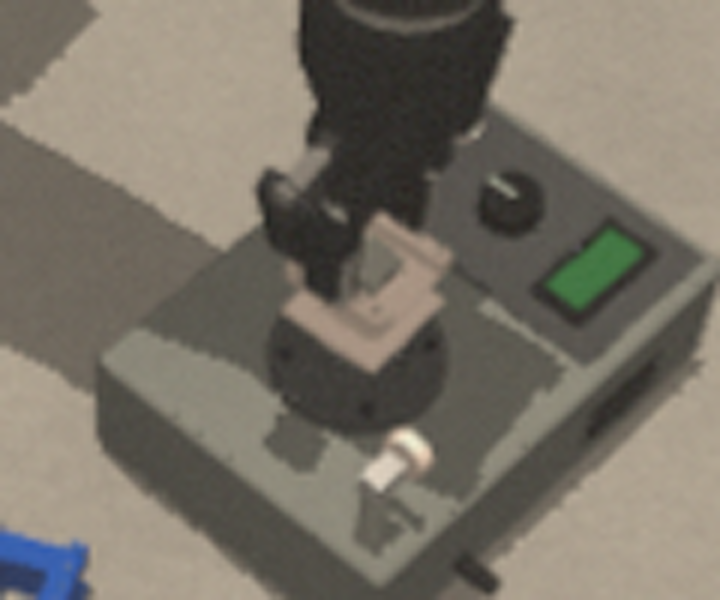

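The mandrel now shows through the bore at about (375,270) in the crop. The upper flange reads about 141 mm (home is 141), tilt is about 0.02 rad, and the push holds steady at 21 N. Handing in.

```bash
python3 -c "
from h import *
print(manip.job_done()); s=manip.sense(); print(s['time_s'],s['position'],s['ft_force'])"
```

```text
the job is handed in; nothing more can be done
None
the job is handed in; nothing more can be done
```

I fitted the larger white former, pins up, over the mandrel, pressed it down through the ejector ring onto the seat, and handed in at about 17 s while still holding it there. No verdict is reported on hand-in.

**Last checks:**
- **Height:** the hand stopped hard at TCP z 118.5 mm, against 118.7 expected. The upper flange measured about 141.4 mm against a home height of 141.
- **Tilt:** about 0.02 rad, within camera depth noise.
- **Push:** a steady 21 N downward. Less the roughly 9 N spring, that leaves about 12 N on the seat; I worked this out rather than measuring it.
- **Side load:** about 6 N in x appeared as I pressed, with the hand within about 0.5 mm of the measured mandrel axis.

**Disagreements:**
- The two cameras differed by about 1.5 mm in x, so I used the top camera for the positions I moved to.
- The mandrel's turn came out between about 9.5° and 13° depending on the method; I used 10.5°, and it went on without force.
- The gripper read 0.52 open, where 0.59 was expected for 50 mm, but the hold was steady throughout.

I planned the moves clear of the small former, the reel, the keeper pin and the blue look-alikes. I did not measure their positions again at the end.

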